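# Unlock the tube loader's cam and push the carrier home

## Robot

A 6-joint arm with a two-finger parallel gripper is mounted at the origin on the work surface. World frame = base frame: x ahead of the robot, y to its left, z up, the work surface at z = 0. Lengths are in m, angles in rad, forces in N, time in s.
With the tool pointing down it reaches from about 0.3 to 0.825 m from the base axis. Payload 5.4 kg.
Tool frame: the origin (TCP) lies midway between the tips of the shut fingers; the grasp point (between the pads) lies 19 mm behind it; z points along the fingers, y is the direction in which the jaws open and shut (so a half turn about z gives the same grasp; the last joint's range is limited). The gripper opens to 92 mm and grips with 3 to 60 N. Pads are 20 mm wide; open, the fingers measure 128 mm over their backs; the gripper's body (75 mm by 189 mm) begins 69 mm behind the grasp point.
Start: joints at [0.911, 0.158, 1.597, -0, 1.386, -0.21], TCP at [0.25, 0.518, 0.215] pointing down, gripper open.
Joint ranges: [-2.91, 2.91], [-0.94, 2.29], [0.18, 2.7], [-1.29, 4.43], [0.17, 2.64], [-3, 3]. Speed limits (rad/s): [2.57, 2.57, 3.14, 3.14, 3.14, 3.14].

## Interface

Orientations are given as [roll, pitch, yaw] about the fixed x, y, z axes, in that order (R = Rz(yaw) Ry(pitch) Rx(roll)).
In Python, from bench import env gives the robot as it stands. The module is installed in compiled form; this text tells all that it offers.
- The arm moves only by the shell command python3 -m creep 'ROWS' [FORCE]. ROWS is JSON, a list of rows, each an object of numbers: "tx", "ty", "tz": the shift along the tool's x, y, z in m; "yaw": the turn about the tool's z in degrees; "hand": the finger opening in m, from 0 to 0.0919. A call has 1 to 8 rows; each row is the pose to reach, as a shift and turn from the pose commanded when the call began, along the tool's axes at that moment; what a row does not reach only later rows make up. A row lasts 1/8 s, in which the tool goes at most 62.5 mm and 10.7 degrees, less where a joint would pass 70% of its speed; a pose out of reach is approached as far as the arm can. A call with a gripper value outside its range is refused whole. The fingers move at their own pace and stop on an object; FORCE is the grip in N (left out, the last holds). Time passes only in rows, so rows that repeat a pose let the fingers close. It gives the time, the measured TCP pose, the force and the opening at its end, in the units of the state.
- env.observe(): the state, without advancing time (a new reading comes with each control period).
- env.camera(name): name is "scene" or "top"; returns a dict with "frame" (480x640x3 uint8, red, green, blue), "K" (3x3 intrinsics, pixels), "pose" (4x4, takes a point from camera to world coordinates). Camera axes: x right, y down, z forward; pixel columns grow to the right and rows downward; lengths in m; the calibration is good to about 2 mm. A picture is of the moment at which its call begins. There is no depth.
- env.hand_in(): hands the job in, once; it reports no verdict.
Trained networks look in the newest picture that a camera, given by its name, has taken for a name from the list of things; names that differ only in an ending like _2 or _b are one class to them, and where a whole thing is asked for, a point or a joint stands for the part that bears it (a point fixed in the world has none). Each returns a list of dicts, best first, with "conf" (0 to 1); they miss things now and then, are a little off and sometimes report something else, mostly with a low value. They report only what shows in the picture. A call takes as long as a camera call. They do not tell look-alikes from the thing itself.
- env.recognise(camera, target): "box" ([left, top, right, bottom] in pixels, round what is visible of it).
- env.landmark_of(camera, target): "centre" ([row, column] in pixels: a listed point, or the origin of a listed thing).
The state is a dict: "clock": time; "q": joint angles; "dq": joint speeds; "joint_torque": joint torques, N m; "tcp_pos": TCP position; "tcp_rot": TCP orientation; "force": force on the tool from outside, world axes, zero at the start; "torque": the same for the moment, N m; "width": opening from 0.0 (shut) to 1.0 (fully open).
Only numpy, scipy, OpenCV 4.12 (cv2) and the standard library are available. Lean on these libraries where they do the work, as an engineer would, in place of code of your own. Each camera call takes 0.05 s, during which the arm holds its last target. There are 200 camera calls.

## Task

Load the tube carrier into the reader: push the lever round until the lock cam is at its low point, with its flat side facing the carrier and parallel to the track, and only then push the carrier forward along its track, under the hood, fully home against the end stop. Do it by pushing with the fingers; never lift or tip the carrier, leave the cam at its low point and the other things on the bench where they are.

Things in the scene. Friction and masses are not known exactly. Their poses are not given: they have to be found in the camera images.
- loader: Fixed tube loader. Origin: on the bench, on the track's middle line; +x forward along the track into the hood, +y left of forward, z up. Aluminium deck 100 mm wide, x -190 to 210 mm, top 12 mm above the bench; two rails (tops at 22 mm, inner faces 64 mm apart) guide the carrier. White reader hood over x 130 to 210 mm, 116 mm wide, top at 90 mm. The cam is on the -y side.
- end_stop (a point): Middle of the end stop's face inside the hood, 29 mm above the bench, x = 170 mm in the loader's frame: the fully home carrier's nose touches it, and its tail face is then 120 mm behind it, outside the hood.
- cam (a joint): Cam angle, rad. 0: low point, flat side facing the carrier, parallel to the track and clear of its path. It grows clockwise seen from above; starts are 1.0 to 1.9, where the round side stands 16 mm into the path and locks the carrier. Within about 0.2 of 0 the carrier passes. No stop or detent at 0 (limits -0.4, 2.3); it stays where left; about 1 N on the lever post turns it.
- cam_pivot (a point): On the cam's upright pivot axis, at the cam plate's top face, 36 mm above the bench; x = 30, y = -54 mm in the loader's frame. The cam is a D-shaped steel plate 10 mm thick: a disc of 40 mm radius about the pivot, cut by a flat side 14 mm from it. On it lies a dark lever bar, 16 mm wide, top at 44 mm (boss at the pivot: 50 mm), ending in an upright post.
- lever_post_top (a point): Centre of the top of the lever's black upright post: 16 mm diameter, 95 mm from the pivot axis, free from 44 to 85 mm above the bench. Pushed sideways it swings the cam. At cam angle q the lever points, seen from above, (30 deg + q) clockwise from forward: at the low point forward and 30 deg outward from the track.
- carrier: Loose grey tube carrier on the deck between the rails: 120 mm long, 60 wide, body 34 high, 0.22 to 0.45 kg, with white-capped micro-tubes (to 44 mm above its underside) and an upright push plate flush with its tail (50 mm wide, to 54 mm). Origin: centre of its underside, 12 mm above the bench; +x forward. It starts 5 to 35 mm short of the locked cam.
- carrier_nose (a point): Middle of the carrier's front face, 60 mm ahead of its centre, 17 mm above its underside (29 mm above the bench).
- carrier_tail (a point): Middle of the carrier's flat rear face, 60 mm behind its centre, 17 mm above its underside. The face reaches from 12 to 66 mm above the bench; this is where to push.
- dropper_bottle: small closed dropper bottle, 34 mm across and 75 mm tall, standing beside the loader on the side away from the cam; bystander. Origin: centre of its underside
- specimen_jar: closed specimen jar, 60 mm across and 65 mm tall, standing beside the loader on the side away from the cam; bystander. Origin: centre of its underside
- vial: amber vial, 24 mm across and 48 mm tall, standing beside the loader on its cam side, behind the cam; bystander. Origin: centre of its underside
- pipette: hand pipette lying on the bench, 235 mm long, 22 mm thick; bystander. Origin: on the bench under its middle
- beaker: open beaker, 70 mm across and 85 mm tall, standing beside the hood on the cam side; bystander. Origin: centre of its underside
There are look-alikes about, which are no part of the job. Leave any yellow look-alike of the carrier alone.

How it is judged:
On the way, in this order (a step that is already met when the one before it is completed fails the run):
1. the cam is at its low point (within 0.22 rad) while the carrier still stands behind it (value of joint cam between -0.22 and 0.22 rad and x of carrier_nose in the frame of loader below 0.015 m), for 0.2 s.
2. the carrier is fully home (nose within 5 mm of the end stop) (x of carrier_nose in the frame of loader above 0.165 m), for 0.2 s.
At the end, for the whole second after the job is handed in: The carrier's nose is within 5 mm of the end stop, the carrier level on the deck and at rest, and the cam at rest within 0.22 rad of its low point (x of carrier_nose in the frame of loader above 0.165 m and value of joint cam between -0.22 and 0.22 rad and height (world z) of carrier below 0.018 m and angle between carrier's own z axis and vertical below 0.08 rad and linear speed of carrier below 0.01 m/s and velocity of joint cam between -0.05 and 0.05 rad/s); the robot touches nothing.
It fails at once if the carrier is lifted (over 12 mm) or tipped (over 0.2 rad) (height (world z) of carrier above 0.024 m or angle between carrier's own z axis and vertical above 0.2 rad).
It fails at once if a bystander is moved by more than 30 mm (distance of any of dropper_bottle, specimen_jar, vial, pipette, beaker from where it was at the start of the episode above 0.03 m).
It also fails if it takes over 61 s, if anything falls off the work surface, if the arm or the gripper's body presses on something with over 40 N, if the wrist force passes 120 N, or if a joint passes its speed limit or range.

## Working session

There is one attempt and no reset: what is moved stays moved. The work goes in short steps, Python scripts to look and compute and a shell command to move; the robot and the scene stay as the last step left them, time stands still between calls to the robot, and variables do not carry over. Pictures are saved under pics/ and viewed, about 8 in all and at most 12, crops included, and the job is handed in when it is done.

```bash
mkdir -p pics; cat > h.py <<'E'
import numpy as np, cv2
from bench import env
def ray(c,px,z):
    # px=(row,col) -> world point at height z
    K,T=c["K"],np.array(c["pose"]); d=T[:3,:3]@np.linalg.solve(K,[px[1],px[0],1.]); o=T[:3,3]
    return o+d*(z-o[2])/d[2]
def proj(c,p):
    T=np.linalg.inv(np.array(c["pose"])); q=np.array(c["K"])@(T[:3,:3]@np.array(p)+T[:3,3]); return q[1]/q[2],q[0]/q[2]
E
python3 - <<'E'
from h import *
np.set_printoptions(precision=3,suppress=True)
zs=dict(loader=0,end_stop=.029,cam_pivot=.036,lever_post_top=.085,carrier=.012,carrier_nose=.029,carrier_tail=.029,dropper_bottle=0,specimen_jar=0,vial=0,pipette=0,beaker=0)
for n in("top","scene"):
    c=env.camera(n); cv2.imwrite(f"pics/{n}0.png",c["frame"][:,:,::-1])
    print(n,np.array(c["pose"])[:3,3])
    for t,z in zs.items():
        for d in env.landmark_of(n,t)[:3]: print(t,round(d["conf"],2),np.round(d["centre"]),ray(c,d["centre"],z))
print(env.observe())
E
```

```text
top [ 0.274 -0.092  1.209]
loader 0.73 [316. 220.] [0.365 0.086 0.   ]
loader 0.7 [257. 237.] [0.484 0.058 0.   ]
cam_pivot 0.58 [226. 218.] [0.539 0.095 0.036]
lever_post_top 0.63 [175. 239.] [0.63  0.052 0.085]
lever_post_top 0.37 [224. 214.] [0.531 0.094 0.085]
carrier 0.78 [342. 343.] [ 0.32  -0.156  0.012]
carrier 0.76 [254. 281.] [ 0.491 -0.031  0.012]
carrier 0.72 [227. 392.] [ 0.551 -0.252  0.012]
carrier_nose 0.76 [234. 424.] [ 0.533 -0.313  0.029]
carrier_nose 0.76 [372. 358.] [ 0.264 -0.183  0.029]
carrier_nose 0.59 [248. 249.] [0.497 0.033 0.029]
carrier_tail 0.9 [246. 312.] [ 0.505 -0.091  0.029]
carrier_tail 0.8 [308. 330.] [ 0.382 -0.129  0.029]
carrier_tail 0.63 [212. 363.] [ 0.576 -0.192  0.029]
dropper_bottle 0.74 [313. 285.] [ 0.374 -0.041  0.   ]
specimen_jar 0.56 [317. 223.] [0.364 0.08  0.   ]
vial 0.43 [202. 323.] [ 0.601 -0.112  0.   ]
pipette 0.57 [232. 491.] [ 0.547 -0.453  0.   ]
beaker 0.96 [196. 134.] [0.607 0.275 0.   ]
scene [1.211 0.168 0.618]
loader 0.58 [276. 382.] [0.486 0.057 0.   ]
end_stop 0.55 [298. 281.] [ 0.63  -0.1    0.029]
cam_pivot 0.88 [2
[... 588 characters left out ...]
]
dropper_bottle 0.58 [237. 344.] [ 0.379 -0.051  0.   ]
specimen_jar 0.66 [245. 403.] [0.372 0.078 0.   ]
vial 0.78 [297. 281.] [ 0.597 -0.114  0.   ]
pipette 0.98 [251. 143.] [ 0.549 -0.452  0.   ]
pipette 0.61 [247. 403.] [0.378 0.079 0.   ]
beaker 0.74 [345. 495.] [0.606 0.27  0.   ]
{'clock': 1.3, 'q': array([ 0.911,  0.158,  1.597,  0.   ,  1.386, -0.21 ]), 'dq': array([-0.   ,  0.   ,  0.001, -0.001, -0.   , -0.001]), 'joint_torque': array([ -0.   , -38.556, -32.237,   0.07 ,   0.03 ,  -0.   ]), 'tcp_pos': array([0.25 , 0.518, 0.215]), 'tcp_rot': array([-3.142, -0.   ,  2.692]), 'force': array([0.321, 0.285, 0.748]), 'torque': array([0.023, 0.014, 0.039]), 'width': 0.9971407841693143}
```

View pics/top0.png

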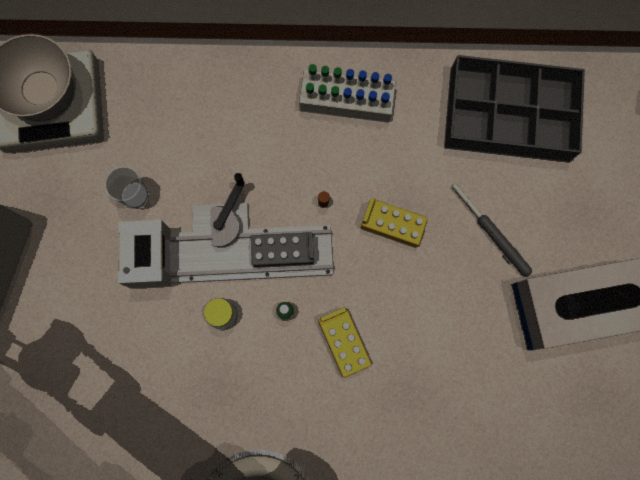

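View pics/scene0.png

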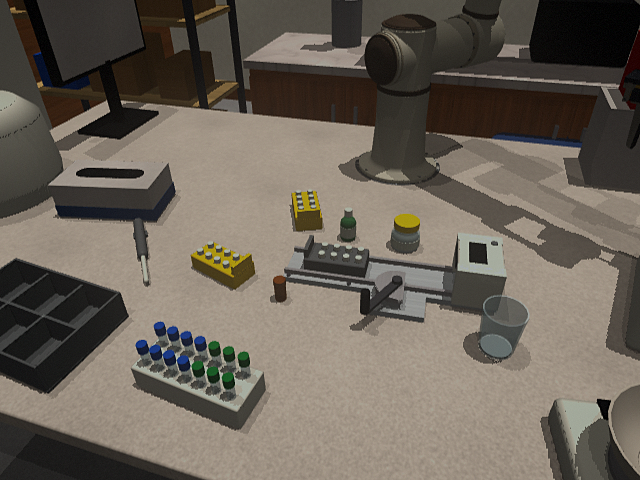

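The candidates for the carrier in the top view (col,row) are the grey one on the deck at (281,250), and two yellow look-alikes at (394,223) and (345,342). I choose the grey one between the rails. The hood is at (142,252), the pivot at (218,226) and the lever post at (239,178). I'll check this in a close crop with the model overlaid.

```bash
cat >> h.py <<'E'
P=np.array([.5385,.093]); YAW=np.radians(93.5)
def fr(y=None):
    y=YAW if y is None else y
    return np.array([np.cos(y),np.sin(y)]),np.array([-np.sin(y),np.cos(y)])
def L2W(x,y,z,yaw=None,p=None):
    f,l=fr(yaw); o=(P if p is None else p)-.03*f+.054*l
    return np.r_[o+x*f+y*l,z]
E
python3 - <<'E'
from h import *
c=env.camera("top"); S=4; x0,y0=110,165
im=cv2.resize(c["frame"][y0:y0+130,x0:x0+200+0],None,fx=S,fy=S,interpolation=cv2.INTER_CUBIC)[:,:,::-1].copy()
im=cv2.resize(c["frame"][y0:y0+130,x0:x0+240],None,fx=3.3,fy=3.3,interpolation=cv2.INTER_CUBIC)[:,:,::-1].copy();S=3.3
def px(x,y,z): r,q=proj(c,L2W(x,y,z)); return int((q-x0)*S),int((r-y0)*S)
def poly(pts,col): cv2.polylines(im,[np.array([px(*p) for p in pts])],True,col,1)
poly([(-.19,-.05,.012),(.21,-.05,.012),(.21,.05,.012),(-.19,.05,.012)],(0,0,255))
poly([(.13,-.058,.09),(.21,-.058,.09),(.21,.058,.09),(.13,.058,.09)],(0,255,0))
cv2.circle(im,px(.03,-.054,.05),3,(255,0,255),-1)
for q in (86,):
    a=np.radians(30+q); cv2.circle(im,px(.03+.095*np.cos(a),-.054-.095*np.sin(a),.085),6,(255,255,0),1)
for x in(-.028,-.148):
    cv2.line(im,px(x,-.03,.046),px(x,.03,.046),(0,255,255),1)
cv2.imwrite("pics/crop1.png",im)
E
```

```text
(no output)
```

View pics/crop1.png

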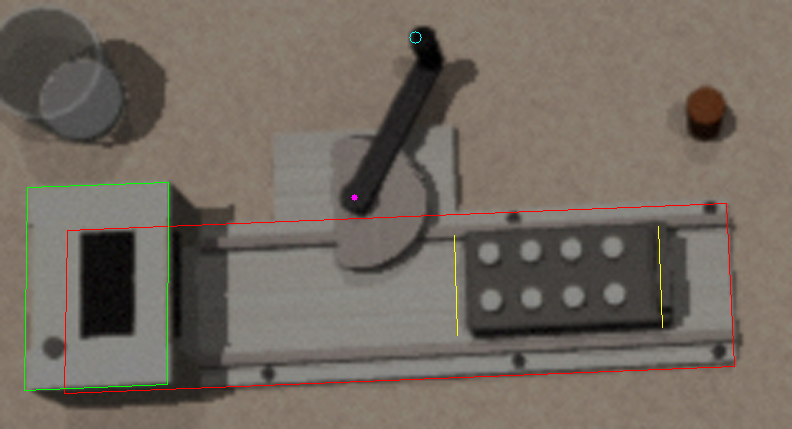

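The overlay fits. Loader yaw is about 93.5°, the grey carrier lies between the rails with its nose near x = -0.034, and the lever is at about 119° clockwise, so q ≈ 1.55. Next I work out the moves.

```bash
sed -i 's/P=np.array.*; YAW/P=np.array([.537,.0915]); YAW/' h.py; cat >> h.py <<'E'
def polar(th,back,r=.095):
    "TCP xy & heading for lever angle th deg cw from forward, standing back behind the post centre"
    f,l=fr(); a=np.radians(-th); R=np.cos(a)*f+np.sin(a)*l; t=-np.sin(a)*f+np.cos(a)*l
    return P+r*R-back*t, np.degrees(YAW)-th+90
def rel(xy,head,z,tcp,h0):
    "row numbers (mm, deg) from pose tcp/h0(deg) to target"
    d=np.r_[xy,z]-tcp; h=np.radians(h0)
    return np.round(np.array([d@[np.cos(h),np.sin(h),0],d@[np.sin(h),-np.cos(h),0],-d[2]])*1000,1),np.round((h0-head+180)%360-180,1)
E
python3 - <<'E'
from h import *
xy,h=polar(119,.042); print(xy,h,rel(xy,h,.2,np.array([.25,.518,.215]),np.degrees(2.692)))
for th in (119,109,99,89,79,69,59,49,39,30):
    b,hb=polar(th,.018); print(th,b,rel(b,hb,.055,np.r_[xy,.055],h))
E
```

```text
[0.60466414 0.01269286] 64.5 (array([-539., -301.,   15.]), np.float64(89.7))
119 [0.6149964  0.03435491] (array([24.,  0., -0.]), np.float64(0.0))
109 [0.6237346  0.04876701] (array([40.8,  1.7, -0. ]), np.float64(-10.0))
99 [0.62983742 0.06447752] (array([57.6,  0.4, -0. ]), np.float64(-20.0))
89 [0.63311941 0.0810091 ] (array([73.9, -3.7, -0. ]), np.float64(-30.0))
79 [0.63348087 0.09785944] (array([ 89.3, -10.7,  -0. ]), np.float64(-40.0))
69 [0.6309108  0.11451656] (array([103.2, -20.1,  -0. ]), np.float64(-50.0))
59 [0.6254873  0.13047432] (array([115.3, -31.9,  -0. ]), np.float64(-60.0))
49 [0.61737516 0.14524787] (array([125.1, -45.6,  -0. ]), np.float64(-70.0))
39 [0.60682086 0.15838832] (array([132.4, -60.8,  -0. ]), np.float64(-80.0))
30 [0.59549761 0.1684872 ] (array([136.7, -75.3,  -0. ]), np.float64(-89.0))
```

```bash
python3 -m creep '[{"tx":-0.05,"ty":-0.028,"tz":0,"yaw":9,"hand":0},{"tx":-0.1,"ty":-0.056,"yaw":18,"hand":0},{"tx":-0.15,"ty":-0.084,"yaw":27,"hand":0},{"tx":-0.2,"ty":-0.112,"yaw":36,"hand":0},{"tx":-0.25,"ty":-0.14,"yaw":45,"hand":0},{"tx":-0.3,"ty":-0.168,"yaw":54,"hand":0},{"tx":-0.3,"ty":-0.168,"yaw":63,"hand":0},{"tx":-0.3,"ty":-0.168,"yaw":63,"hand":0}]' 20
python3 - <<'E'
from h import *
s=env.observe();xy,h=polar(119,.042);print(s["tcp_rot"],s["clock"],rel(xy,h,.2,s["tcp_pos"],np.degrees(s["tcp_rot"][2])))
E
```

```text
[-3.14158100e+00 -1.77251005e-05  2.69178170e+00] 1.35 (array([-539. , -300.7,   14.6]), np.float64(89.7))$[1]: bad value
```

```bash
python3 -m creep '[{"tx":-0.05,"ty":-0.028,"tz":0,"yaw":9,"hand":0},{"tx":-0.1,"ty":-0.056,"tz":0,"yaw":18,"hand":0},{"tx":-0.15,"ty":-0.084,"tz":0,"yaw":27,"hand":0},{"tx":-0.2,"ty":-0.112,"tz":0,"yaw":36,"hand":0},{"tx":-0.25,"ty":-0.14,"tz":0,"yaw":45,"hand":0},{"tx":-0.3,"ty":-0.168,"tz":0,"yaw":54,"hand":0},{"tx":-0.3,"ty":-0.168,"tz":0,"yaw":63,"hand":0},{"tx":-0.3,"ty":-0.168,"tz":0,"yaw":63,"hand":0}]' 20
python3 - <<'E'
from h import *
s=env.observe();xy,h=polar(119,.042);print(s["tcp_rot"],s["clock"],rel(xy,h,.2,s["tcp_pos"],np.degrees(s["tcp_rot"][2])))
E
```

```text
clock: 2.35
tcp_pos: [0.4474, 0.2356, 0.2146]
tcp_rot: [-3.142, -0.0, 1.593]
force: [-0.0, -0.6, 0.4]
width: 0.154
[-3.14157850e+00 -1.44806475e-04  1.59261771e+00] 2.35 (array([-226.2,  152.3,   14.6]), np.float64(26.8))
```

```bash
python3 -m creep '[{"tx":-0.045,"ty":0.03,"tz":0,"yaw":9,"hand":0},{"tx":-0.09,"ty":0.06,"tz":0,"yaw":18,"hand":0},{"tx":-0.135,"ty":0.09,"tz":0,"yaw":27,"hand":0},{"tx":-0.18,"ty":0.121,"tz":0,"yaw":27,"hand":0},{"tx":-0.226,"ty":0.152,"tz":0,"yaw":27,"hand":0},{"tx":-0.226,"ty":0.152,"tz":0.05,"yaw":27,"hand":0},{"tx":-0.226,"ty":0.152,"tz":0.1,"yaw":27,"hand":0},{"tx":-0.226,"ty":0.152,"tz":0.1,"yaw":27,"hand":0}]' 20
python3 - <<'E'
from h import *
s=env.observe();xy,h=polar(119,.042);print(s["tcp_rot"],s["clock"],rel(xy,h,.055,s["tcp_pos"],np.degrees(s["tcp_rot"][2])))
c=env.camera("top"); cv2.imwrite("pics/t2.png",cv2.resize(c["frame"][130:300,100:360],None,fx=3,fy=3)[:,:,::-1])
E
```

```text
clock: 3.35
tcp_pos: [0.6001, 0.0148, 0.11]
tcp_rot: [-3.132, 0.003, 1.125]
force: [-0.7, 0.7, -0.3]
width: 0.006
[-3.13193633e+00  2.64160309e-03  1.12466511e+00] 3.35 (array([ 0.,  5., 55.]), np.float64(-0.1))
```

View pics/t2.png

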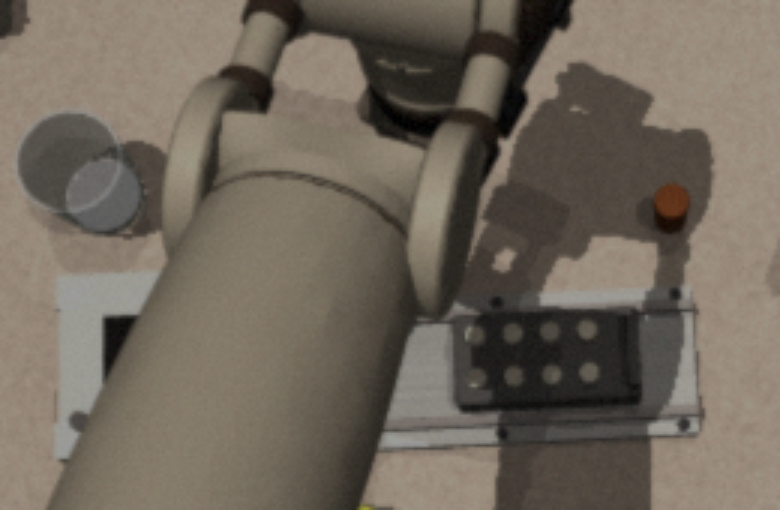

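The arm hides the lever in the top view, but the carrier and vial are untouched. I descend and then swing the lever.

```bash
python3 -m creep '[{"tx":0,"ty":0,"tz":0.03,"yaw":0,"hand":0},{"tx":0,"ty":0,"tz":0.055,"yaw":0,"hand":0},{"tx":0,"ty":0,"tz":0.055,"yaw":0,"hand":0}]' 20
python3 - <<'E'
from h import *
s=env.observe();xy,h=polar(119,.042);print(rel(xy,h,.055,s["tcp_pos"],np.degrees(s["tcp_rot"][2])))
c=env.camera("scene"); cv2.imwrite("pics/s3.png",cv2.resize(c["frame"][180:370,250:510],None,fx=3,fy=3)[:,:,::-1])
E
```

```text
clock: 3.78
tcp_pos: [0.6042, 0.0139, 0.0607]
tcp_rot: [3.141, -0.0, 1.123]
force: [0.3, 0.5, 0.1]
width: 0.005
(array([-0.9,  0.9,  5.7]), np.float64(-0.2))
```

View pics/s3.png

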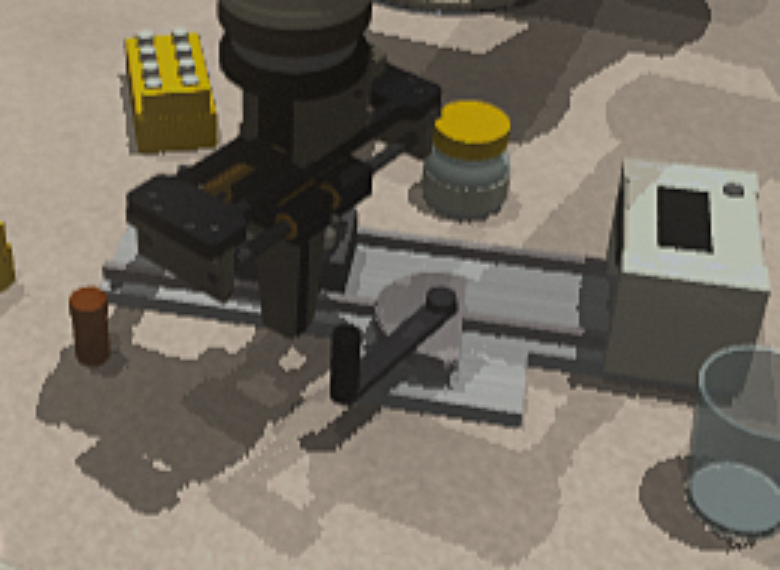

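The fingers stand behind the black post with a gap. Now I sweep it round.

```bash
python3 -m creep '[{"tx":0.024,"ty":0.001,"tz":0.003,"yaw":0,"hand":0},{"tx":0.041,"ty":0.002,"tz":0.003,"yaw":-10,"hand":0},{"tx":0.058,"ty":0,"tz":0.003,"yaw":-20,"hand":0},{"tx":0.074,"ty":-0.004,"tz":0.003,"yaw":-30,"hand":0},{"tx":0.089,"ty":-0.011,"tz":0.003,"yaw":-40,"hand":0},{"tx":0.103,"ty":-0.02,"tz":0.003,"yaw":-50,"hand":0},{"tx":0.115,"ty":-0.032,"tz":0.003,"yaw":-60,"hand":0},{"tx":0.115,"ty":-0.032,"tz":0.003,"yaw":-60,"hand":0}]' 20
python3 - <<'E'
from h import *
s=env.observe()
for th in (59,49,39,34,30): xy,h=polar(th,.018);print(th,rel(xy,h,.055,s["tcp_pos"],np.degrees(s["tcp_rot"][2])))
c=env.camera("scene"); cv2.imwrite("pics/s4.png",cv2.resize(c["frame"][180:370,250:510],None,fx=3,fy=3)[:,:,::-1])
for t,z in(("lever_post_top",.085),("cam_pivot",.036)):
  for d in env.landmark_of("scene",t): print(t,d["conf"],ray(c,d["centre"],z))
E
```

```text
clock: 4.82
tcp_pos: [0.6268, 0.132, 0.0596]
tcp_rot: [3.138, 0.002, 2.169]
force: [-0.7, -0.1, 0.2]
width: -0.0
59 (array([-0.5, -1.9,  4.6]), np.float64(-0.2))
49 (array([16.3, -0.3,  4.6]), np.float64(-10.2))
39 (array([33.1, -1.6,  4.6]), np.float64(-20.2))
34 (array([41.3, -3.4,  4.6]), np.float64(-25.2))
30 (array([47.8, -5.3,  4.6]), np.float64(-29.2))
lever_post_top 0.66 [0.61787291 0.14787594 0.085     ]
lever_post_top 0.56 [ 0.49649706 -0.01343648  0.085     ]
cam_pivot 0.64 [0.5316668  0.09248399 0.036     ]
```

View pics/s4.png

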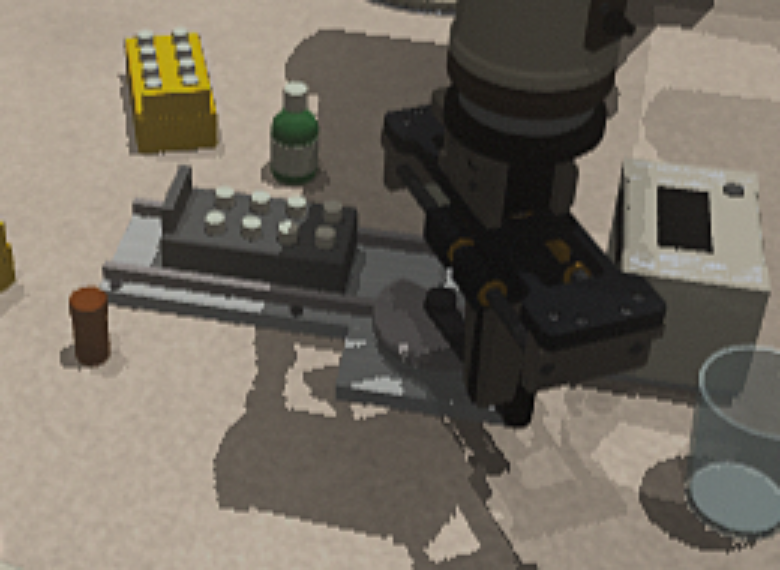

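The post follows the fingers and is measured at 58.6°, as planned. I continue to about 31°.

```bash
python3 -m creep '[{"tx":0.008,"ty":-0.001,"tz":0,"yaw":-5,"hand":0},{"tx":0.016,"ty":-0.001,"tz":0,"yaw":-10,"hand":0},{"tx":0.025,"ty":-0.001,"tz":0,"yaw":-15,"hand":0},{"tx":0.033,"ty":-0.002,"tz":0,"yaw":-20,"hand":0},{"tx":0.041,"ty":-0.003,"tz":0,"yaw":-25,"hand":0},{"tx":0.046,"ty":-0.005,"tz":0,"yaw":-28,"hand":0},{"tx":0.046,"ty":-0.005,"tz":0,"yaw":-28,"hand":0}]' 20
python3 - <<'E'
from h import *
s=env.observe()
for th in (32,30): xy,h=polar(th,.018);print(th,rel(xy,h,.055,s["tcp_pos"],np.degrees(s["tcp_rot"][2])))
c=env.camera("scene")
for d in env.landmark_of("scene","lever_post_top"):
  p=ray(c,d["centre"],.085);v=p[:2]-P; print(d["conf"],p,np.hypot(*v),93.5-np.degrees(np.arctan2(v[1],v[0])))
E
```

```text
clock: 5.85
tcp_pos: [0.5955, 0.1657, 0.0572]
tcp_rot: [3.141, 0.001, 2.655]
force: [0.7, -0.4, 0.1]
width: 0.003
32 (array([-2. ,  1.9,  2.2]), np.float64(0.6))
30 (array([1.3, 2.5, 2.2]), np.float64(-1.4))
0.83 [0.58456718 0.17997397 0.085     ] 0.10045038134543545 31.764271551680686
```

Cam angle is about 0.03 rad. I back off, go up, and check from above.

```bash
python3 -m creep '[{"tx":-0.03,"ty":0,"tz":0,"yaw":0,"hand":0},{"tx":-0.03,"ty":0,"tz":-0.05,"yaw":0,"hand":0},{"tx":-0.03,"ty":0,"tz":-0.1,"yaw":0,"hand":0},{"tx":-0.03,"ty":0.05,"tz":-0.1,"yaw":10,"hand":0},{"tx":-0.03,"ty":0,"tz":-0.1,"yaw":20,"hand":0},{"tx":-0.03,"ty":-0.05,"tz":-0.1,"yaw":30,"hand":0},{"tx":-0.06,"ty":-0.1,"tz":-0.1,"yaw":40,"hand":0},{"tx":-0.1,"ty":-0.14,"tz":-0.1,"yaw":50,"hand":0}]' 20
python3 - <<'E'
from h import *
s=env.observe();p=L2W(-.205,0,.12)
print(rel(p[:2],93.5,.12,s["tcp_pos"],np.degrees(s["tcp_rot"][2])))
E
```

```text
clock: 6.95
tcp_pos: [0.6179, -0.0062, 0.1569]
tcp_rot: [-3.142, -0.0, 1.777]
force: [1.4, 0.5, -0.6]
width: 0.005
(array([-112.5, -146.7,   36.9]), np.float64(8.3))
```

```bash
python3 -m creep '[{"tx":-0.035,"ty":-0.045,"tz":0,"yaw":4,"hand":0},{"tx":-0.07,"ty":-0.09,"tz":0,"yaw":8,"hand":0},{"tx":-0.1,"ty":-0.13,"tz":0,"yaw":8,"hand":0},{"tx":-0.112,"ty":-0.147,"tz":0.037,"yaw":8,"hand":0},{"tx":-0.112,"ty":-0.147,"tz":0.037,"yaw":8,"hand":0},{"tx":-0.112,"ty":-0.147,"tz":0.037,"yaw":8,"hand":0}]' 20
python3 - <<'E'
from h import *
s=env.observe();p=L2W(-.205,0,.026)
print(rel(p[:2],93.5,.026,s["tcp_pos"],np.degrees(s["tcp_rot"][2])))
for n in("top","scene"):
  c=env.camera(n)
  cv2.imwrite(f"pics/{n}5.png",cv2.resize(c["frame"][160:350,100:360] if n=="top" else c["frame"][180:370,250:510],None,fx=3,fy=3)[:,:,::-1])
  for d in env.landmark_of(n,"lever_post_top"):
    p=ray(c,d["centre"],.085);v=p[:2]-P; print(d["conf"],p,np.hypot(*v),93.5-np.degrees(np.arctan2(v[1],v[0])))
E
```

```text
clock: 7.7
tcp_pos: [0.4994, -0.1449, 0.1207]
tcp_rot: [3.14, 0.0, 1.644]
force: [0.1, -0.1, -0.2]
width: 0.006
(array([-1.4, -2. , 94.7]), np.float64(0.7))
0.86 [0.5816939 0.1850156 0.085    ] 0.10364706134789453 29.04453021632513
0.97 [0.58801153 0.17869446 0.085     ] 0.10102005054014015 33.828991165026785
```

View pics/top5.png

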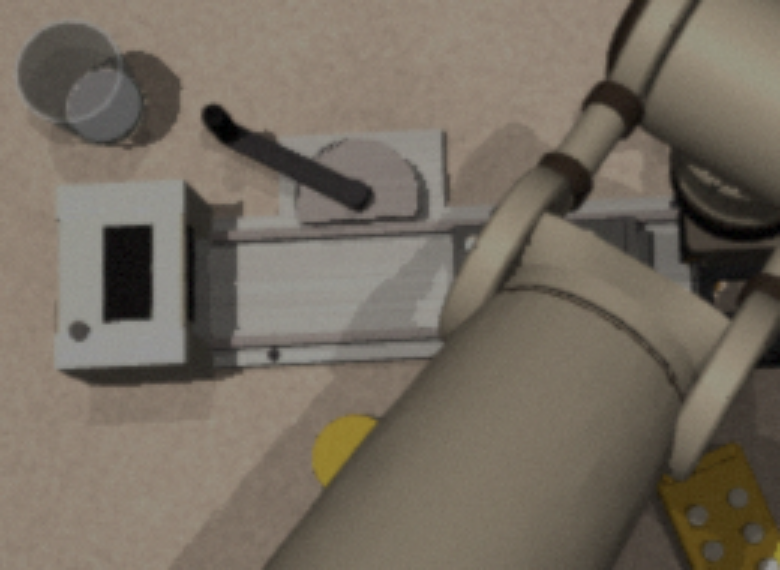

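The cam's flat side (row ~222) is parallel to the rail and clear of the path. The two cameras give lever angles of 29° and 34°, so q is within about 0.07. Now I descend behind the tail.

```bash
python3 -m creep '[{"tx":-0.001,"ty":-0.002,"tz":0.04,"yaw":0.5,"hand":0},{"tx":-0.001,"ty":-0.002,"tz":0.08,"yaw":0.5,"hand":0},{"tx":-0.001,"ty":-0.002,"tz":0.094,"yaw":0.5,"hand":0},{"tx":-0.001,"ty":-0.002,"tz":0.094,"yaw":0.5,"hand":0}]' 20
python3 - <<'E'
from h import *
s=env.observe()
for x in(-.165,-.1,.038):
  p=L2W(x,0,.026); print(x,rel(p[:2],93.5,.026,s["tcp_pos"],np.degrees(s["tcp_rot"][2])))
c=env.camera("scene")
cv2.imwrite("pics/s6.png",cv2.resize(c["frame"][180:370,250:510],None,fx=3,fy=3)[:,:,::-1])
E
```

```text
clock: 8.4
tcp_pos: [0.4966, -0.1458, 0.0256]
tcp_rot: [-3.141, -0.001, 1.636]
force: [-0.0, -0.2, 0.0]
width: 0.005
-0.165 (array([39.4,  1. , -0.4]), np.float64(0.3))
-0.1 (array([104.4,   1.3,  -0.4]), np.float64(0.3))
0.038 (array([242.4,   1.9,  -0.4]), np.float64(0.3))
```

View pics/s6.png

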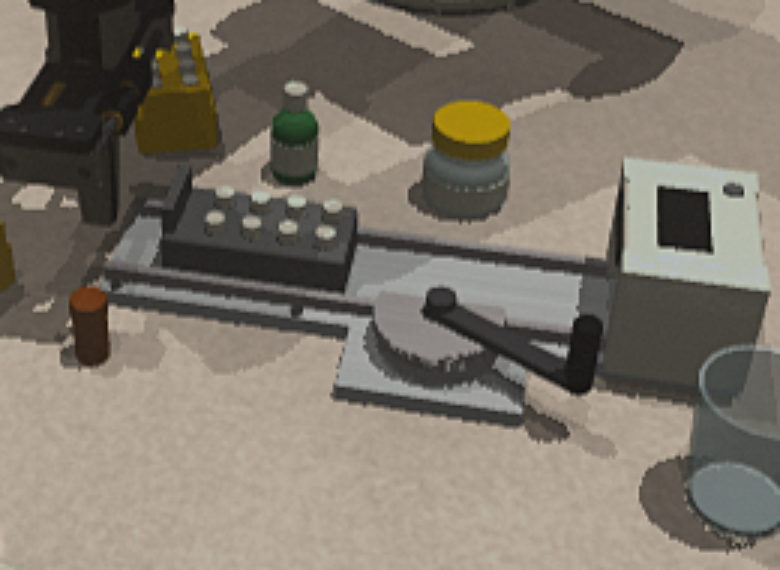

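The fingers stand behind the tail plate with a gap, the cam is low and the bystanders are in place. Now I push.

```bash
python3 -m creep '[{"tx":0.025,"ty":0,"tz":0,"yaw":0,"hand":0},{"tx":0.04,"ty":0,"tz":0,"yaw":0,"hand":0},{"tx":0.055,"ty":0,"tz":0,"yaw":0,"hand":0},{"tx":0.07,"ty":0,"tz":0,"yaw":0,"hand":0},{"tx":0.085,"ty":0.001,"tz":0,"yaw":0,"hand":0},{"tx":0.1,"ty":0.001,"tz":0,"yaw":0,"hand":0},{"tx":0.115,"ty":0.001,"tz":0,"yaw":0,"hand":0},{"tx":0.13,"ty":0.001,"tz":0,"yaw":0,"hand":0}]' 20
python3 - <<'E'
from h import *
s=env.observe()
p=L2W(.04,0,.026); print(rel(p[:2],93.5,.026,s["tcp_pos"],np.degrees(s["tcp_rot"][2])))
c=env.camera("scene")
cv2.imwrite("pics/s7.png",cv2.resize(c["frame"][180:370,250:510],None,fx=3,fy=3)[:,:,::-1])
E
```

```text
clock: 9.45
tcp_pos: [0.4889, -0.0153, 0.0255]
tcp_rot: [-3.141, -0.0, 1.636]
force: [0.8, -3.0, 2.3]
width: 0.002
(array([113.7,   1. ,  -0.5]), np.float64(0.2))
```

View pics/s7.png

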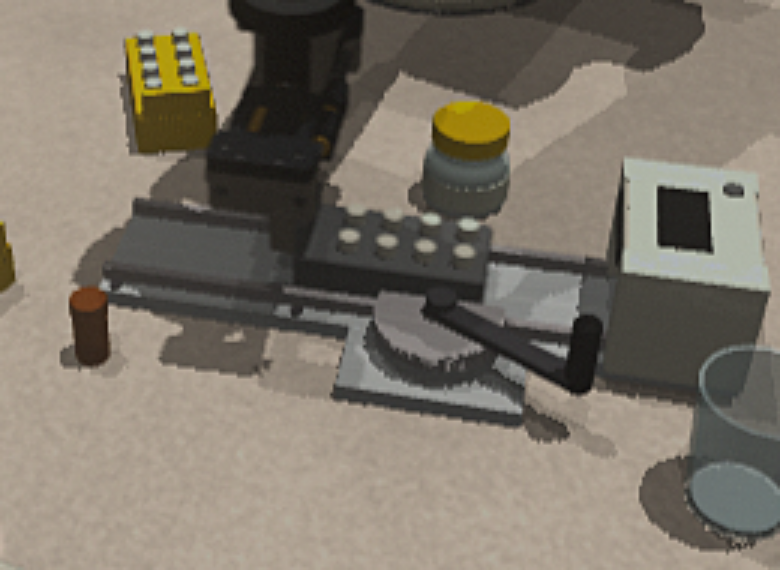

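The carrier slides level past the cam, and the lever hasn't moved. I push on, slowing towards the end.

```bash
python3 -m creep '[{"tx":0.015,"ty":0,"tz":0,"yaw":0,"hand":0},{"tx":0.03,"ty":0,"tz":0,"yaw":0,"hand":0},{"tx":0.045,"ty":0.001,"tz":0,"yaw":0,"hand":0},{"tx":0.06,"ty":0.001,"tz":0,"yaw":0,"hand":0},{"tx":0.075,"ty":0.001,"tz":0,"yaw":0,"hand":0},{"tx":0.088,"ty":0.001,"tz":0,"yaw":0,"hand":0},{"tx":0.098,"ty":0.001,"tz":0,"yaw":0,"hand":0},{"tx":0.102,"ty":0.001,"tz":0,"yaw":0,"hand":0}]' 20
python3 -m creep '[{"tx":0.003,"ty":0,"tz":0,"yaw":0,"hand":0},{"tx":0.006,"ty":0,"tz":0,"yaw":0,"hand":0}]' 20
```

```text
clock: 10.5
tcp_pos: [0.4832, 0.086, 0.0256]
tcp_rot: [-3.141, 0.0, 1.637]
force: [-1.4, -1.9, -0.3]
width: 0.003
clock: 10.75
tcp_pos: [0.4828, 0.0912, 0.0256]
tcp_rot: [-3.141, 0.0, 1.636]
force: [-1.2, -3.2, 1.4]
width: 0.006
```

```bash
for i in 1; do python3 -m creep '[{"tx":0.002,"ty":0,"tz":0,"yaw":0,"hand":0},{"tx":0.004,"ty":0,"tz":0,"yaw":0,"hand":0},{"tx":0.004,"ty":0,"tz":0,"yaw":0,"hand":0}]' 20; done
python3 -m creep '[{"tx":0.002,"ty":0,"tz":0,"yaw":0,"hand":0},{"tx":0.002,"ty":0,"tz":0,"yaw":0,"hand":0}]' 20
python3 -m creep '[{"tx":0.002,"ty":0,"tz":0,"yaw":0,"hand":0},{"tx":0.002,"ty":0,"tz":0,"yaw":0,"hand":0}]' 20
```

```text
clock: 11.12
tcp_pos: [0.4827, 0.0956, 0.0256]
tcp_rot: [-3.141, -0.0, 1.636]
force: [-1.7, -2.4, 1.2]
width: 0.009
clock: 11.38
tcp_pos: [0.4826, 0.0977, 0.0256]
tcp_rot: [3.142, -0.0, 1.636]
force: [-1.4, -2.8, -0.3]
width: 0.004
clock: 11.62
tcp_pos: [0.4826, 0.0984, 0.0256]
tcp_rot: [-3.141, 0.002, 1.637]
force: [-2.2, -7.8, 0.6]
width: 0.005
```

Force rises to 7.8 N at y = 0.098, which is the predicted stop. One more small nudge will confirm it.

```bash
python3 -m creep '[{"tx":0.001,"ty":0,"tz":0,"yaw":0,"hand":0},{"tx":0.001,"ty":0,"tz":0,"yaw":0,"hand":0}]' 20
python3 -m creep '[{"tx":-0.015,"ty":0,"tz":0,"yaw":0,"hand":0},{"tx":-0.03,"ty":0,"tz":0,"yaw":0,"hand":0},{"tx":-0.06,"ty":0,"tz":-0.03,"yaw":0,"hand":0},{"tx":-0.1,"ty":0,"tz":-0.07,"yaw":0,"hand":0},{"tx":-0.15,"ty":0,"tz":-0.1,"yaw":0,"hand":0},{"tx":-0.2,"ty":0,"tz":-0.12,"yaw":0,"hand":0},{"tx":-0.25,"ty":0,"tz":-0.12,"yaw":0,"hand":0},{"tx":-0.25,"ty":0,"tz":-0.12,"yaw":0,"hand":0}]' 20
python3 - <<'E'
from h import *
f,l=fr();o=L2W(0,0,0)[:2]
for n in("top","scene"):
  c=env.camera(n)
  im=cv2.resize(c["frame"][160:350,100:360] if n=="top" else c["frame"][180:370,250:510],None,fx=3,fy=3)[:,:,::-1]
  cv2.imwrite(f"pics/{n}8.png",im)
  for t,z in(("lever_post_top",.085),("carrier_tail",.029)):
   for d in env.landmark_of(n,t):
    p=ray(c,d["centre"],z);v=p[:2]-P
    print(n,t,round(d["conf"],2),p,"th",93.5-np.degrees(np.arctan2(v[1],v[0])),"loader",(p[:2]-o)@f,(p[:2]-o)@l)
E
```

```text
clock: 11.88
tcp_pos: [0.4826, 0.0985, 0.0257]
tcp_rot: [-3.141, 0.004, 1.637]
force: [-2.2, -11.1, -0.1]
width: 0.005
clock: 12.88
tcp_pos: [0.4991, -0.1525, 0.1463]
tcp_rot: [3.14, 0.001, 1.631]
force: [-0.7, 0.8, 0.3]
width: 0.006
top lever_post_top 0.82 [0.58450648 0.1821493  0.085     ] th 31.157634520460988 loader 0.11758001869820744 -0.10695187426224875
top carrier_tail 0.96 [0.49153678 0.11056096 0.029     ] th -63.75358449008809 loader 0.051800874341108895 -0.00978522700925941
top carrier_tail 0.66 [ 0.374531   -0.13707354  0.029     ] th 218.9050363462552 loader -0.1882287121023042 0.12212004650732147
top carrier_tail 0.28 [0.60473786 0.26808879 0.029     ] th 24.486361535875048 loader 0.20212411933693414 -0.1323920047265974
scene lever_post_top 0.71 [0.58352447 0.17568505 0.085     ] th 32.42702493804895 loader 0.11118777871631084 -0.10557706402252243
scene carrier_tail 0.84 [0.48853349 0.10322805 0.029     ] th -72.89691233916821 loader 0.044664982451827734 -0.006339868539503208
scene carrier_tail 0.79 [ 0.5847135  -0.19744866  0.029     ] th 174.1234786196191 loader -0.26132254889766365 -0.0839846091982973
scene carrier_tail 0.78 [ 0.39360603 -0.12863414  0.029     ] th 216.57996346853068 loader -0.18096954993849704 0.10256537625287296
scene carrier_tail 0.34 [ 0.62449739 -0.10518589  0.029     ] th 159.51770414706112 loader -0.1716606237447717 -0.12932680300342222
```

View pics/scene8.png

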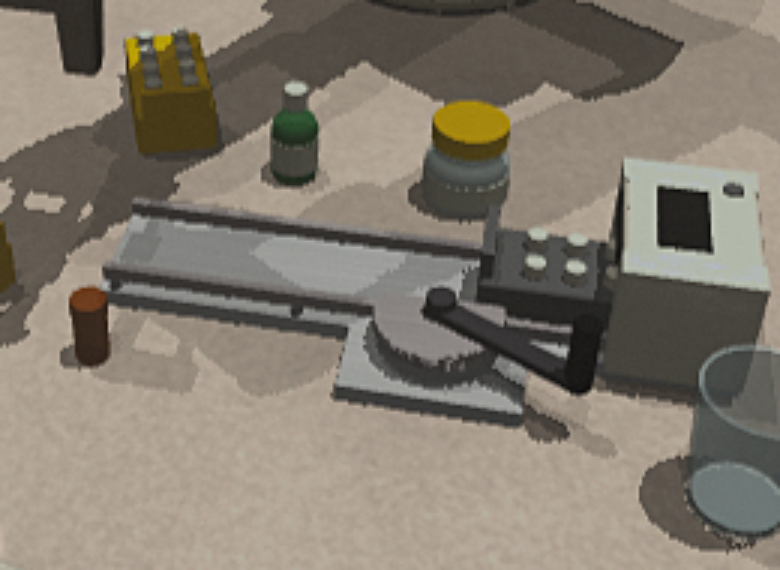

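View pics/top8.png

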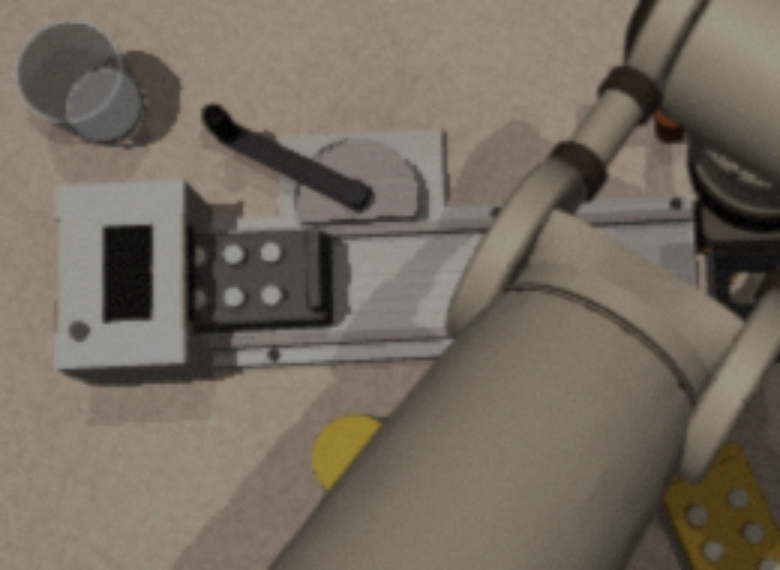

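The carrier is home under the hood and level. Its tail is measured at x = 0.052 (top) and 0.045 (scene), against the nominal 0.050. The lever is at 31–32°, so q ≈ 0.03, and the robot is clear.

```bash
python3 -c "
from h import *
print(env.hand_in())"
```

```text
the job is handed in; nothing more can be done
None
```

I swung the lever round to the cam's low point with the shut fingers. I then pushed the grey carrier along its track until it stopped, backed the arm clear and handed the job in at about 13 s.

**Last checks:**
- **Cam:** the lever stood at 31–32° against the nominal 30°, which puts the cam angle at about 0.03 rad. It did not move while the carrier passed.
- **Carrier:** it met a hard stop within about 1 mm of the predicted home position, and the force rose from about 3 N to 11 N without it advancing. It looked level under the hood.
- **Bystanders:** the bottle, jar, vial and beaker looked unmoved in the pictures. The pipette was outside the later crops, but the arm never went near it.

**Disagreement:** the two cameras put the carrier's tail at x = 52 mm and 45 mm, either side of the nominal 50 mm. I relied on the contact force for "fully home", and hand-in reports no verdict.

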